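Clear the catch tray and needle-mark the red spot on a microscope slide

TASK

First clear the marking station: take the finished blue slide box out of its catch tray and leave it lying in the green tote, not in the yellow discard bin. Then slide the slide carrier along the station's stage, without lifting it off, until the red spot on it is under the needle tip, let go of it, and press the red plunger all the way down and release it so that the needle comes down inside the red spot and nowhere else on the work. Leave the carrier lying there with the needle over the spot, and do not disturb the white slide box, the bottle, the dishes or the pen.

Things in the scene. Friction and masses are not known exactly. Their poses are not given: they have to be found in the camera images.
- station: Fixed marking station. Origin on the table plumb below the needle, z up; +x points to the robot's left (yaw 1.45..1.69 rad), so +y points to the robot. Dark stage plate, 20 mm high, x -235..60, y -120..115 mm. The needle hangs from a bracket (x -12..14, y +-16, z 125..160 mm) on the +x face of a white head above the stage.
- head_edge (a point): Lower edge of the head on the side the carrier comes from, at station x -50, y 0, z 100 mm. Head: station x -50..-12, y -45..115, z 100..170 mm; column on the robot's side at x -48..0, y 83..115, up to z 175 mm. With the spot at the needle, a tool on the grip fin has the head above it and must lean back towards station -x, about 35 degrees.
- catch_tray (a point): Centre of the inner floor of the station's steel catch tray, at station x -300, y 0, z 4 mm. The tray is 120 (x) x 130 (y) mm outside, walls 4 mm, rim 14 mm above the table.
- needle_tip (a point): Tip of the needle; at rest 42.5 mm above the table (about 10 mm above the carrier's top). It goes down with the plunger.
- plunger_top (a point): Centre of the top face of the red plunger cap (32 mm diameter), on the needle's axis, 199 mm above the table at rest.
- plunger (a joint): Plunger travel in m: 0 up, 0.010 fully down. Spring returned; about 6 N holds it fully down.
- carrier: Loose aluminium slide carrier 130 (x) x 90 (y) x 12 mm, about 0.35 kg, lying on the stage; origin at the centre of its underside, z up. Two slides lie flush in its top. Black upright grip fin: 30 mm along x, 12 mm thick along y, centred at x -45, y 12, from z 12 to 52 mm. Its +x starts within 0.3 rad of the station's +x.
- spot (a point): Centre of the red spot (10 mm diameter) on the white slide of the carrier, at carrier x 20, y 12, z 13 mm.
- grip (a point): Point in the carrier's grip fin, at carrier x -45, y 12, z 42 mm (10 mm below the fin's top). Fingers close along carrier y.
- mailer: Loose closed blue slide box 76 (x) x 32 (y) x 26 (z) mm, 60 g, lying in the catch tray; origin at the centre of its underside.
- tote: Fixed green open tote, 130 (x) x 170 (y) x 50 mm high, walls and floor 5 mm; origin at the centre of its underside.
- discard: Fixed yellow open discard bin, the same size as the tote; origin at the centre of its underside. The two swap places.
- white_mailer: White slide box of the same size as the blue one, on the table by the station. Leave alone.
- bottle: Amber bottle, 48 mm diameter, 100 mm high, upright; origin at the centre of its underside. Leave alone.
- dishes: Stack of three round dishes, 90 mm diameter, 45 mm high; origin at the centre of its underside. Leave alone.
- pen: Blue pen, 12 mm thick and about 130 mm long, lying along its x. Leave alone.

How it is judged:
On the way, in this order (a step that is already met when the one before it is completed fails the run):
1. the blue slide box lies in the green tote, let go (x of mailer in the frame of tote between -0.062 and 0.062 m and y of mailer in the frame of tote between -0.082 and 0.082 m and z of mailer in the frame of tote below 0.022 m and contact force between the fingers and mailer below 0.1 N and linear speed of mailer below 0.05 m/s), for 0.2 s.
2. the carrier lies flat on the stage with the red spot under the needle tip (within 5 mm), let go and still (horizontal distance between spot and needle_tip below 0.005 m and linear speed of carrier below 0.01 m/s and contact force between the fingers and carrier below 0.1 N and height (world z) of carrier between 0.016 and 0.023 m and angle between carrier's own z axis and vertical below 0.06 rad), for 0.2 s.
3. the plunger is pressed fully down (over 8.5 mm) with the spot under the needle (value of joint plunger above 0.0085 m and horizontal distance between spot and needle_tip below 0.005 m), for 0.05 s.
At the end, for the whole second after the job is handed in: The blue slide box is in the green tote, released and at rest; the carrier lies flat on the stage at rest with the red spot's centre within 5 mm horizontally of the needle tip; the plunger is back up (within 2 mm) after having been pressed fully (all of step 1 and all of step 2 and value of joint plunger below 0.002 m); the robot touches nothing.
It fails at once if the needle is brought down (over 5 mm) with its tip outside the red spot (over 6 mm from its centre) (value of joint plunger above 0.005 m and horizontal distance between spot and needle_tip above 0.006 m).
It fails at once if the carrier is lifted off the stage (over 10 mm) or tipped (over 0.2 rad) (height (world z) of carrier above 0.03 m or angle between carrier's own z axis and vertical above 0.2 rad).
It fails at once if the blue slide box is dropped into the discard bin (x of mailer in the frame of discard between -0.06 and 0.06 m and y of mailer in the frame of discard between -0.08 and 0.08 m and z of mailer in the frame of discard below 0.03 m).
It fails at once if the white slide box, bottle, dishes or pen is moved by more than 30 mm (distance of any of white_mailer, bottle, dishes, pen from where it was at the start of the episode above 0.03 m).
It also fails if it takes over 67 s, if anything falls off the work surface, if the arm or the gripper's body presses on something with over 40 N, if the wrist force passes 120 N, or if a joint passes its speed limit or range.

ROBOT

A 6-joint arm with a two-finger parallel gripper is mounted at the origin on the work surface. World frame = base frame: x ahead of the robot, y to its left, z up, the work surface at z = 0. Lengths are in m, angles in rad, forces in N, time in s.
With the tool pointing down it reaches from about 0.325 to 0.775 m from the base axis. Payload 5.5 kg.
Tool frame: the origin (TCP) lies at the very end of the fingers, on their centre line; the grasp point (between the pads) lies 19 mm behind it; x points along the fingers, y is the direction in which the jaws open and shut, and the axes are right-handed (so a half turn about x gives the same grasp; the last joint's range is limited). The gripper opens to 88 mm and grips with 3 to 60 N. Pads are 20 mm wide; open, the fingers measure 115 mm over their backs; the gripper's body (75 mm by 178 mm) begins 61 mm behind the grasp point.
Start: joints at [1.061, 0.091, 1.231, -0, 1.82, -0.057], TCP at [0.262, 0.54, 0.223] pointing down, gripper open.
Joint ranges: [-2.87, 2.87], [-0.86, 2.18], [0.17, 2.46], [-1.51, 4.65], [0.06, 2.69], [-2.65, 2.65]. Speed limits (rad/s): [2.57, 2.57, 3.01, 3.14, 3.14, 3.14].

INTERFACE

Orientations are given as a rotation vector (axis times angle).
In Python, from bench import * gives the robot as it stands.
- The arm moves only by the tool step_arm, never from a script. Its argument "commands" is a list of rows, each a list of 2 entries, a list of its own where there are three numbers: the shift along the tool's x, y, z in mm, then the turn about the tool's x in rad. In form: [[[dx, dy, dz], roll], ...]. A call has 1 to 20 rows; each row is the pose to reach, as a shift and turn from the pose commanded when the call began, along the tool's axes at that moment; what a row does not reach only later rows make up. A row lasts 1/8 s, in which the tool goes at most 62.5 mm and 10.7 degrees, less where a joint would pass 70% of its speed; a pose out of reach is approached as far as the arm can. A call with a gripper value outside its range is refused whole. "claw" is the opening, from 0 (shut) to 1 (fully open), set as the call begins (left out, the last holds). The fingers move at their own pace and stop on an object; "newtons" is the grip in N (left out, the last holds). Time passes only in rows, so rows that repeat a pose let the fingers close. It gives the time, the measured TCP pose, the force and the opening at its end, in the units of the state.
- get_state(): the state, without advancing time (a new reading comes with each control period).
- grab_frame(name): name is "scene" or "top" or "wrist"; returns a dict with "pixels" (400x640x3 uint8, red, green, blue), "fx", "fy", "cx", "cy" (pixels), "T" (4x4, takes a point from camera to world coordinates). Camera axes: x right, y up, looking along -z (the intrinsics and any distortion apply to the point x, -y, -z); pixel columns grow to the right and rows downward; lengths in m; the calibration is good to about 2 mm. A picture is of the moment at which its call begins. There is no depth.
- close_job(): hands the job in, once; it reports no verdict.
The state is a dict: "clock": time; "qpos": joint angles; "joint_velocities": joint speeds; "joint_torque": joint torques, N m; "eef_pos": TCP position; "orientation": TCP orientation; "wrist_force": force on the tool from outside, world axes, zero at the start; "torque": the same for the moment, N m; "opening": opening from 0.0 (shut) to 1.0 (fully open).
Only numpy, scipy, OpenCV 4.12 (cv2) and the standard library are available. Lean on these libraries where they do the work, as an engineer would, in place of code of your own. Each camera call takes 0.05 s, during which the arm holds its last target.

## Working session

There is one attempt and no reset: what is moved stays moved. The work goes in short steps, Python scripts to look and compute and a tool call to move; the robot and the scene stay as the last step left them, time stands still between calls to the robot, and variables do not carry over. Pictures are saved under pics/ and viewed, and the job is handed in when it is done.

Besides the shell and the picture viewer there is one more tool, called after "Request:" as name([rows], argument=value, ...), one row to a line, values as JSON. step_arm: Moves the arm, as the interface text tells. Its arguments: {"type":"object","properties":{"commands":{"type":"array","items":{"type":"array"}},"claw":{"type":"number"},"newtons":{"type":"number"}},"required":["commands"]}

```bash
ls; mkdir -p pics; python3 - <<'E'
from bench import *
import cv2
for n in("scene","top","wrist"):
    f=grab_frame(n); cv2.imwrite(f"pics/{n}0.png",f["pixels"][:,:,::-1]); print(n,f["fx"],f["fy"],f["cx"],f["cy"],[k for k in f]);print(f["T"].round(3))
print(get_state())
E
```

```text
pics
scene 369.42687093619435 369.42687093619435 320.0516496141752 201.42961586959277 ['pixels', 'fx', 'fy', 'cx', 'cy', 'T']
[[-3.600e-02 -8.330e-01  5.520e-01  1.188e+00]
 [ 9.990e-01 -3.100e-02  1.900e-02 -2.400e-02]
 [ 1.000e-03  5.530e-01  8.330e-01  1.050e+00]
 [ 0.000e+00  0.000e+00  0.000e+00  1.000e+00]]
top 497.8683076696049 497.8683076696049 325.24748038034573 194.76901318639094 ['pixels', 'fx', 'fy', 'cx', 'cy', 'T']
[[ 0.009  0.996 -0.094  0.454]
 [-1.     0.01   0.013 -0.037]
 [ 0.014  0.094  0.995  1.359]
 [ 0.     0.     0.     1.   ]]
wrist 321.8692454312702 321.8692454312702 319.5194879645831 199.0629025364307 ['pixels', 'fx', 'fy', 'cx', 'cy', 'T']
[[ 0.437 -0.857 -0.272  0.187]
 [ 0.899  0.417  0.133  0.576]
 [-0.001 -0.303  0.953  0.382]
 [ 0.     0.     0.     1.   ]]
{'clock': 0.15, 'qpos': array([ 1.06131745e+00,  9.17083442e-02,  1.23162495e+00, -2.36110319e-06,
        1.81977288e+00, -5.67184880e-02]), 'joint_velocities': array([ 0.00050513, -0.00145408, -0.00426991,  0.00013702, -0.00099037,
        0.00064152]), 'joint_torque': array([ 1.76444595e-03, -4.47042096e+01, -4.06908989e+01,  6.98722713e-02,
        2.74262158e-02, -1.28841584e-04]), 'eef_pos': array([0.26237445, 0.53934736, 0.22174433]), 'orientation': array([ 0.35391752,  1.54190183, -0.35621751]), 'wrist_force': array([ 0.14062212, -0.07085171,  0.18123894]), 'torque': array([0.03703615, 0.00900954, 0.02286343]), 'opening': 1.000192505517318}
```

View pics/top0.png

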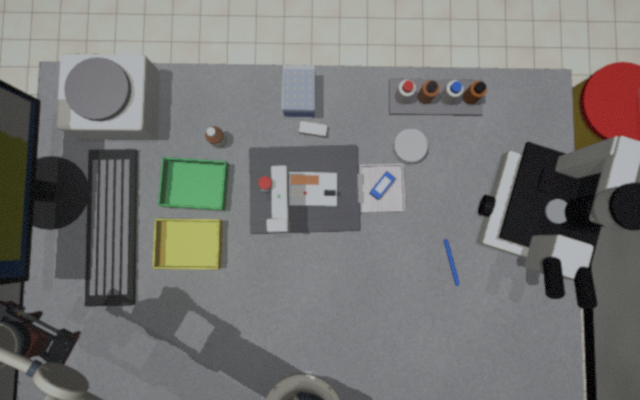

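View pics/scene0.png

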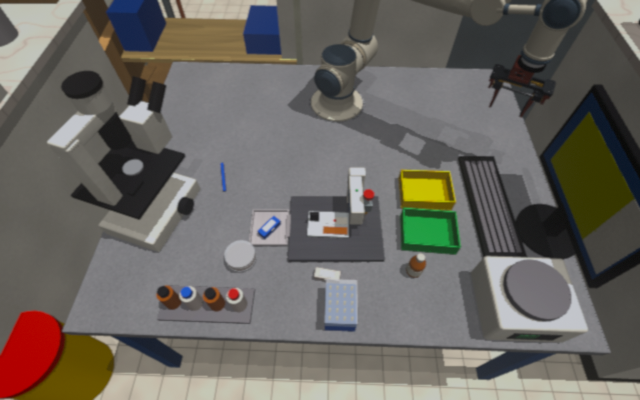

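View pics/wrist0.png

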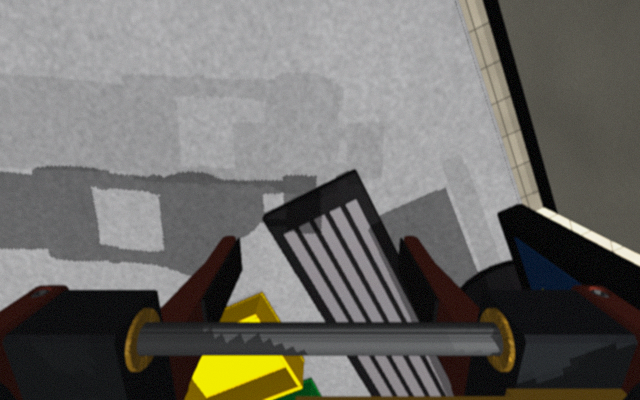

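```bash
cat > h.py <<'E'
from bench import *
import cv2, numpy as np
from scipy.spatial.transform import Rotation as R
def ray(f,u,v):
    d=np.array([(u-f["cx"])/f["fx"],-(v-f["cy"])/f["fy"],-1]); return f["T"][:3,3],f["T"][:3,:3]@d
def pt(f,u,v,z):
    o,d=ray(f,u,v); return o+d*(z-o[2])/d[2]
def proj(f,p):
    c=np.linalg.inv(f["T"])@np.append(p,1); return np.array([f["cx"]+f["fx"]*c[0]/-c[2],f["cy"]-f["fy"]*c[1]/-c[2]])
def mask(f,lo,hi):
    return cv2.inRange(cv2.cvtColor(f["pixels"],cv2.COLOR_RGB2HSV),lo,hi)
def blobs(m,amin=15):
    n,l,s,c=cv2.connectedComponentsWithStats(m); return [(s[i,4],c[i].round(1),s[i,:4]) for i in range(1,n) if s[i,4]>=amin]
def crop(f,x0,y0,x1,y1,k,name):
    cv2.imwrite(f"pics/{name}.png",cv2.resize(np.ascontiguousarray(f["pixels"][y0:y1,x0:x1,::-1]),None,fx=k,fy=k,interpolation=cv2.INTER_CUBIC))
E
python3 - <<'E'
from h import *
f=grab_frame("top"); crop(f,240,130,420,250,4.4,"c1")
print("green",blobs(mask(f,(50,100,40),(75,255,255)),100)); print("yel",blobs(mask(f,(25,100,40),(35,255,255)),100))
print("blue",blobs(mask(f,(105,120,60),(125,255,255)),30)); print("red",blobs(mask(f,(0,150,80),(6,255,255))|mask(f,(174,120,80),(180,255,255)),3))
g=grab_frame("scene"); crop(g,230,150,470,300,3.3,"c2")
print("green",blobs(mask(g,(50,100,40),(75,255,255)),100))
print("blue",blobs(mask(g,(105,120,60),(125,255,255)),30)); print("red",blobs(mask(g,(0,150,80),(6,255,255))|mask(g,(174,120,80),(180,255,255)),3))
E
```

```text
green [(np.int32(2790), array([194.1, 183.6]), array([159, 158,  68,  51], dtype=int32))]
yel [(np.int32(2919), array([ 11.3, 194.3]), array([  0, 131,  28, 129], dtype=int32)), (np.int32(3006), array([188.9, 243.6]), array([153, 219,  69,  50], dtype=int32))]
blue [(np.int32(84), array([455.9,  86.7]), array([451,  82,  11,  10], dtype=int32)), (np.int32(43), array([389.3, 176.8]), array([384, 172,  10,  13], dtype=int32)), (np.int32(56), array([375.6, 193.7]), array([371, 189,  11,  10], dtype=int32)), (np.int32(169), array([451.2, 262. ]), array([444, 240,  15,  45], dtype=int32))]
red [(np.int32(3645), array([613.9, 100.4]), array([583,  63,  57,  77], dtype=int32)), (np.int32(49), array([407.9,  85.9]), array([404,  82,   8,   9], dtype=int32))]
green [(np.int32(2389), array([429.6, 230.4]), array([401, 208,  60,  46], dtype=int32))]
blue [(np.int32(2158), array([135.7,  22.8]), array([107,   0,  57,  51], dtype=int32)), (np.int32(1452), array([262.2,  30.4]), array([244,   6,  36,  48], dtype=int32)), (np.int32(84), array([222.8, 176.8]), array([221, 163,   5,  28], dtype=int32)), (np.int32(116), array([268.7, 228. ]), array([258, 217,  22,  21], dtype=int32)), (np.int32(94), array([185.9, 291.9]), array([181, 287,  11,  11], dtype=int32)), (np.int32(87), array([339.5, 327.9]), array([326, 326,  29,   4], dtype=int32))]
red [(np.int32(77), array([368.4, 194. ]), array([364, 190,  10,   9], dtype=int32)), (np.int32(81), array([233. , 293.4]), array([229, 288,  10,  11], dtype=int32)), (np.int32(3907), array([ 28.7, 352.4]), array([  0, 310,  62,  88], dtype=int32))]
```

View pics/c1.png

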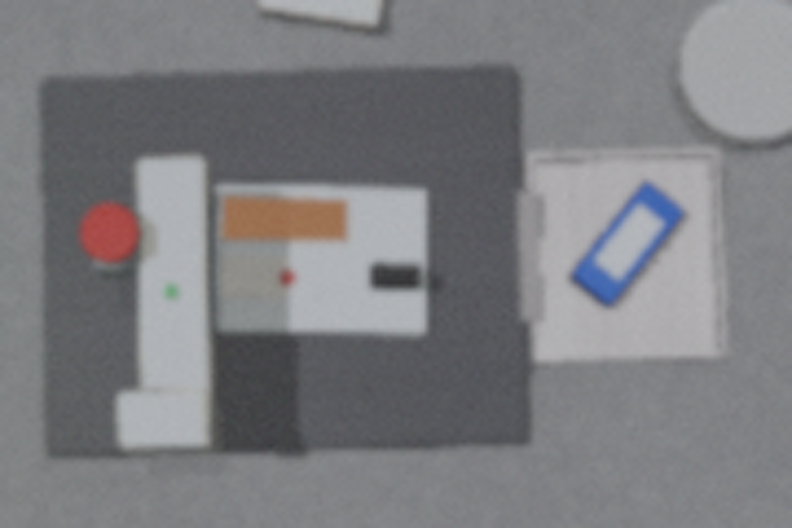

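View pics/c2.png

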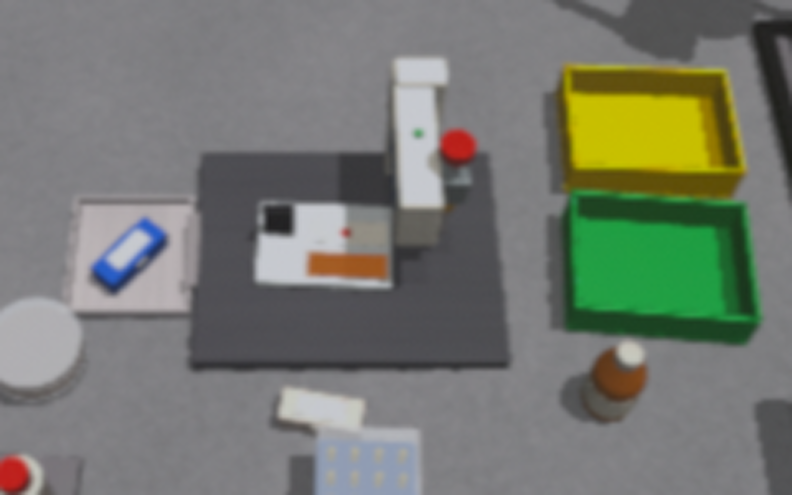

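```bash
python3 - <<'E'
from h import *
f=grab_frame("top"); g=grab_frame("scene")
c=lambda a,b:(240+(a+.5)/4.4-.5,130+(b+.5)/4.4-.5)
S=[pt(f,*c(*p),.02) for p in[(42,78),(517,66),(530,443),(47,456)]]
for i in range(4):print(S[i].round(4),np.linalg.norm(S[i]-S[i-1]).round(4))
d=lambda a,b:(230+(a+.5)/3.3-.5,150+(b+.5)/3.3-.5)
for p in[(192,366),(508,365),(490,152),(203,152)]:print("scene stage",pt(g,*d(*p),.02).round(4))
def tri(u,v):
    o1,a=ray(f,*u);o2,b=ray(g,*v);A=np.c_[a,-b];s,*_=np.linalg.lstsq(A,o2-o1,rcond=None);return (o1+a*s[0]).round(4),(o2+b*s[1]).round(4)
# plunger cap: red
hsv=cv2.cvtColor(f["pixels"],cv2.COLOR_RGB2HSV)
m=((hsv[:,:,1]>110)&((hsv[:,:,0]<8)|(hsv[:,:,0]>172))).astype(np.uint8)
m[:,:240]=0;m[:,420:]=0;m[:150]=0;m[230:]=0
for b in blobs(m,3):print("top red",b[0],b[1],b[2])
hsv=cv2.cvtColor(g["pixels"],cv2.COLOR_RGB2HSV)
m=((hsv[:,:,1]>110)&((hsv[:,:,0]<8)|(hsv[:,:,0]>172))).astype(np.uint8)
m[:,:280]=0;m[:,400:]=0;m[:150]=0;m[270:]=0
for b in blobs(m,3):print("scene red",b[0],b[1],b[2])
print("cap top199",pt(f,*c(109,233),.195), "scene",pt(g,368.4,193.5,.195))
print("spot",pt(f,*c(288,278),.033),"scene",pt(g,*d(347,232),.033))
print("fin top",pt(f,*c(396,276),.072),"scene",pt(g,*d(278,217),.072))
print("carrier corners",[pt(f,*c(*p),.032).round(4) for p in[(218,184),(428,187),(427,334),(216,332)]])
print("mailer",[pt(f,*c(*p),.03).round(4) for p in[(647,182),(686,213),(611,305),(572,276)]], "scene",[pt(g,*d(*p),.03).round(4) for p in[(148,218),(166,236),(112,290),(93,268)]])
# tote rims
for n,lo,hi in(("green",(50,100,40),(75,255,255)),("yellow",(25,100,40),(35,255,255))):
  m=mask(f,lo,hi); m[:,:100]=0
  cs=max(cv2.findContours(m,0,2)[0],key=cv2.contourArea); r=cv2.minAreaRect(cs); print(n,r,[pt(f,*q,.05).round(3) for q in cv2.boxPoints(r)],pt(f,*r[0],.05))
E
```

```text
[0.7079 0.153  0.02  ] 0.2332
[ 0.7188 -0.141   0.02  ] 0.2942
[ 0.4854 -0.1496  0.02  ] 0.2335
[0.4749 0.1446 0.02  ] 0.2944
scene stage [ 0.7238 -0.1377  0.02  ]
scene stage [0.7122 0.1517 0.02  ]
scene stage [0.4755 0.1472 0.02  ]
scene stage [ 0.4863 -0.1465  0.02  ]
top red 131 [264.4 182.3] [258 176  13  13]
scene red 94 [368.3 194. ] [363 189  11  11]
cap top199 [0.59121985 0.09044701 0.195     ] scene [0.5900772  0.09102887 0.195     ]
spot [ 0.58391424 -0.00098164  0.033     ] scene [0.5837589  0.00185823 0.033     ]
fin top [ 0.58191006 -0.06579695  0.072     ] scene [ 0.59296801 -0.0640875   0.072     ]
carrier corners [array([0.6413, 0.0425, 0.032 ]), array([ 0.6408, -0.0858,  0.032 ]), array([ 0.5507, -0.0858,  0.032 ]), array([0.5507, 0.0423, 0.032 ])]
mailer [array([ 0.6456, -0.2203,  0.03  ]), array([ 0.6267, -0.2442,  0.03  ]), array([ 0.5696, -0.198 ,  0.03  ]), array([ 0.5872, -0.1742,  0.03  ])] scene [array([ 0.5732, -0.1928,  0.03  ]), array([ 0.5929, -0.1733,  0.03  ]), array([ 0.6536, -0.2184,  0.03  ]), array([ 0.6307, -0.2394,  0.03  ])]
green ((192.09173583984375, 183.4201202392578), (64.57076263427734, 47.955055236816406), 3.945185899734497) [array([0.546, 0.383, 0.05 ]), array([0.673, 0.38 , 0.05 ]), array([0.663, 0.209, 0.05 ]), array([0.536, 0.214, 0.05 ])] [0.60412168 0.29668015 0.05      ]
yellow ((187.0150604248047, 243.8225555419922), (67.33892822265625, 49.0101203918457), 1.2730300426483154) [array([0.383, 0.391, 0.05 ]), array([0.511, 0.393, 0.05 ]), array([0.508, 0.217, 0.05 ]), array([0.381, 0.217, 0.05 ])] [0.4455032  0.30453664 0.05      ]
```

```bash
python3 - <<'E'
from h import *
g=grab_frame("scene"); crop(g,440,0,600,130,5,"c3")
s=get_state(); Rm=R.from_rotvec(s["orientation"]).as_matrix(); print(Rm.round(3))
f=grab_frame("wrist"); print(Rm.T@(f["T"][:3,3]-s["eef_pos"]))
E
```

```text
[[-0.     0.437  0.899]
 [-0.     0.899 -0.437]
 [-1.    -0.     0.   ]]
[-0.16048266 -0.00064931 -0.08360399]
```

View pics/c3.png

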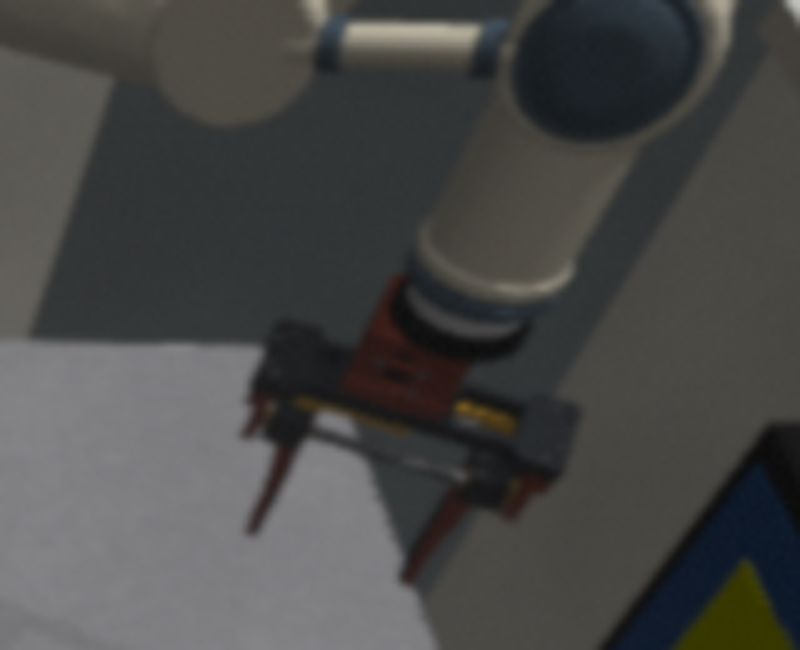

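```bash
cat >> h.py <<'E'
def go(p,phi=None):
    """shift in tool mm & roll to reach TCP p with tool-y yaw phi deg"""
    s=get_state(); M=R.from_rotvec(s["orientation"]).as_matrix()
    cur=np.degrees(np.arctan2(M[1,1],M[0,1])); r=0 if phi is None else np.radians((cur-phi+180)%360-180)
    print("clock %.2f at"%s["clock"],s["eef_pos"].round(4),"yaw %.2f"%cur,"xaxis",M[:,0].round(3),"F",s["wrist_force"].round(1),"open %.3f"%s["opening"],"q",s["qpos"].round(2))
    if p is not None: print("SHIFT",(M.T@(np.array(p)-s["eef_pos"])*1000).round(1),"roll %.3f"%r)
E
python3 -c "
from h import *
go([.608,-.209,.16],51.4)"
```

```text
clock 0.45 at [0.2625 0.5395 0.2225] yaw 64.06 xaxis [-0. -0. -1.] F [-0.1 -0.   0.1] open 0.998 q [ 1.06  0.09  1.23  0.    1.82 -0.06]
SHIFT [  62.6 -522.   638.2] roll 0.221
```

Request:
step_arm([
  [[0,-522,638],0.22],
  [[0,-522,638],0.22],
  [[0,-522,638],0.22],
  [[0,-522,638],0.22],
  [[0,-522,638],0.22],
  [[0,-522,638],0.22],
  [[0,-522,638],0.22],
  [[0,-522,638],0.22],
  [[0,-522,638],0.22],
  [[0,-522,638],0.22],
  [[0,-522,638],0.22],
  [[0,-522,638],0.22],
  [[30,-522,638],0.22],
  [[62,-522,638],0.22],
  [[62,-522,638],0.22],
  [[62,-522,638],0.22],
], claw=0.65)

```text
clock: 2.45
eef_pos: [0.608, -0.2082, 0.1623]
orientation: [0.526, 1.505, -0.526]
wrist_force: [0.1, -0.0, -0.6]
opening: 0.647
```

```bash
python3 - <<'E'
from h import *
go(None)
f=grab_frame("wrist"); cv2.imwrite("pics/w1.png",f["pixels"][:,:,::-1])
m=mask(f,(105,110,60),(125,255,255)); print([b for b in blobs(m,100)])
for p in [(.608,-.209,.03)]: print(proj(f,p))
E
```

```text
clock 2.45 at [ 0.608  -0.2082  0.1623] yaw 51.49 xaxis [ 0.001 -0.    -1.   ] F [ 0.1 -0.  -0.6] open 0.647 q [-0.38  0.2   1.22  0.    1.72 -1.28]
[(np.int32(1422), array([ 48. , 147.5]), array([  0, 110, 101,  72], dtype=int32)), (np.int32(1502), array([319. , 183.8]), array([302, 148,  34,  78], dtype=int32)), (np.int32(3494), array([611.6, 223.5]), array([570, 169,  70, 133], dtype=int32))]
[319.11873465 189.79139078]
```

View pics/w1.png

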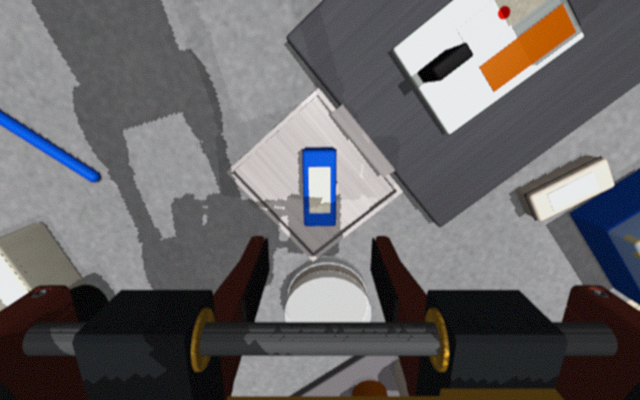

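Request:
step_arm([
  [[60,0,0],0],
  [[110,0,0],0],
  [[140,0,0],0],
  [[153,0,0],0],
  [[153,0,0],0],
  [[153,0,0],0],
])

```text
clock: 3.25
eef_pos: [0.6093, -0.2092, 0.0105]
orientation: [0.526, 1.502, -0.526]
wrist_force: [-0.1, -0.3, 0.5]
opening: 0.648
```

Request:
step_arm([
  [[0,0,0],0],
  [[0,0,0],0],
  [[0,0,0],0],
  [[0,0,0],0],
  [[0,0,0],0],
], claw=0.25, newtons=15)

```text
clock: 3.88
eef_pos: [0.608, -0.2091, 0.0081]
orientation: [0.527, 1.505, -0.527]
wrist_force: [-0.6, 0.3, 2.0]
opening: 0.364
```

Request:
step_arm([
  [[-60,0,0],0],
  [[-122,0,0],0],
  [[-184,0,0],0],
  [[-246,0,0],0],
  [[-250,0,0],0],
  [[-250,0,0],0],
])

```text
clock: 4.62
eef_pos: [0.6079, -0.209, 0.2569]
orientation: [0.527, 1.506, -0.527]
wrist_force: [-0.6, -0.6, -0.6]
opening: 0.361
```

```bash
python3 - <<'E'
from h import *
go([.604,.297,.258],2)
E
```

```text
clock 4.62 at [ 0.6079 -0.209   0.2569] yaw 51.45 xaxis [-0.  0. -1.] F [-0.6 -0.6 -0.6] open 0.361 q [-0.38  0.22  1.03  0.    1.89 -1.28]
SHIFT [  -1.   393.3 -318.4] roll 0.863
```

Request:
step_arm([
  [[0,393,-318],0.863],
  [[0,393,-318],0.863],
  [[0,393,-318],0.863],
  [[0,393,-318],0.863],
  [[0,393,-318],0.863],
  [[0,393,-318],0.863],
  [[0,393,-318],0.863],
  [[0,393,-318],0.863],
  [[0,393,-318],0.863],
  [[0,393,-318],0.863],
  [[0,393,-318],0.863],
])

```text
clock: 6.0
eef_pos: [0.6043, 0.2948, 0.2567]
orientation: [1.183, 1.225, -1.186]
wrist_force: [0.7, -0.2, -1.0]
opening: 0.364
```

```bash
python3 - <<'E'
from h import *
go([.604,.297,.014],2)
f=grab_frame("wrist"); cv2.imwrite("pics/w2.png",f["pixels"][:,:,::-1])
E
```

```text
clock 6.00 at [0.6043 0.2948 0.2567] yaw 1.90 xaxis [-0.001 -0.001 -1.   ] F [ 0.7 -0.2 -1. ] open 0.364 q [ 0.4   0.31  0.92 -0.    1.91  0.37]
SHIFT [ 2.427e+02  1.000e-01 -2.500e+00] roll -0.002
```

View pics/w2.png

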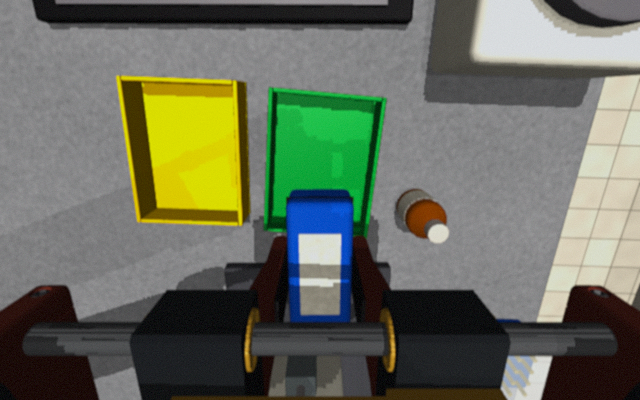

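```bash
python3 - <<'E'
from h import *
f=grab_frame("top"); crop(f,140,100,260,280,4,"c4"); cv2.imread
print(pt(f,211,131,.1),pt(f,214.5,136,.06),pt(f,194,184,.05))
E
```

```text
[0.73410803 0.24017857 0.1       ] [0.72968965 0.23937151 0.06      ] [0.602634   0.29161438 0.05      ]
```

View pics/c4.png

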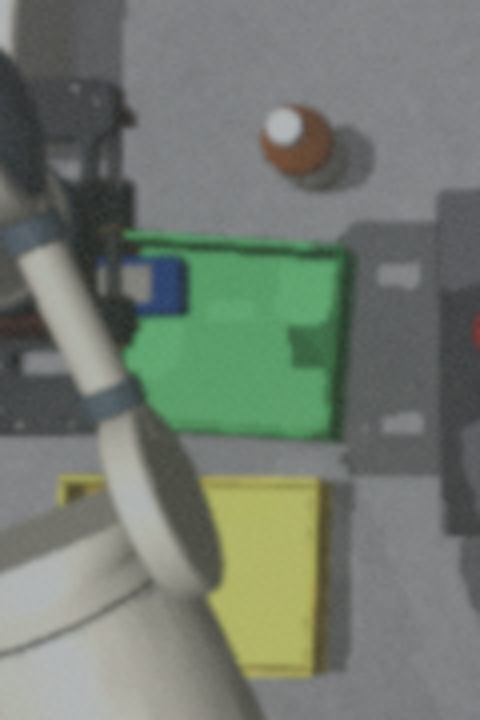

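Request:
step_arm([
  [[0,-6,-5],0],
  [[60,-6,-5],0],
  [[120,-6,-5],0],
  [[180,-6,-5],0],
  [[220,-6,-5],0],
  [[238,-6,-5],0],
  [[240,-6,-5],0],
  [[240,-6,-5],0],
])

```text
clock: 7.1
eef_pos: [0.5991, 0.3018, 0.0203]
orientation: [1.186, 1.224, -1.18]
wrist_force: [-0.3, -0.3, -0.0]
opening: 0.365
```

Request:
step_arm([
  [[0,0,0],0],
  [[0,0,0],0],
  [[0,0,0],0],
], claw=0.6)

```text
clock: 7.48
eef_pos: [0.5982, 0.3015, 0.0184]
orientation: [1.184, 1.225, -1.182]
wrist_force: [0.2, -0.3, 0.0]
opening: 0.596
```

Request:
step_arm([
  [[-60,0,0],0],
  [[-120,0,0],0],
  [[-180,0,0],0],
  [[-240,0,0],0],
  [[-240,0,0],0],
])

```text
clock: 8.1
eef_pos: [0.5993, 0.302, 0.2659]
orientation: [1.192, 1.221, -1.173]
wrist_force: [0.8, -0.6, 0.3]
opening: 0.601
```

```bash
python3 - <<'E'
from h import *
go(None)
f=grab_frame("wrist"); cv2.imwrite("pics/w3.png",f["pixels"][:,:,::-1])
f=grab_frame("scene");crop(f,380,150,480,270,5,"c5")
print(proj(f,(.604,.297,.02)))
E
```

```text
clock 8.10 at [0.5993 0.302  0.2659] yaw 2.00 xaxis [ 0.011  0.005 -1.   ] F [ 0.8 -0.6  0.3] open 0.601 q [0.42 0.29 0.92 0.   1.91 0.38]
[427.42683341 230.45573722]
```

View pics/w3.png

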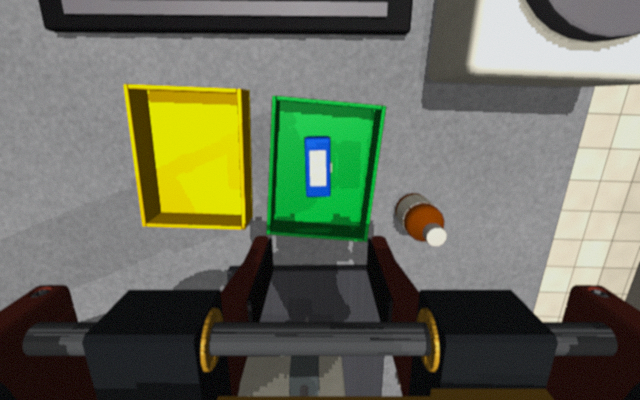

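```bash
python3 - <<'E'
from h import *
go([.584,-.067,.22],0)
E
```

```text
clock 8.20 at [0.5981 0.3015 0.2584] yaw 2.01 xaxis [ 0.002  0.001 -1.   ] F [ 0.8 -0.6 -1.4] open 0.600 q [ 0.42  0.3   0.93 -0.    1.91  0.38]
SHIFT [ 38.1 -27.1 367.8] roll 0.035
```

Request:
step_arm([
  [[0,-27,368],0.035],
  [[0,-27,368],0.035],
  [[0,-27,368],0.035],
  [[0,-27,368],0.035],
  [[0,-27,368],0.035],
  [[0,-27,368],0.035],
  [[0,-27,368],0.035],
  [[38,-27,368],0.035],
  [[38,-27,368],0.035],
  [[38,-27,368],0.035],
])

```text
clock: 9.45
eef_pos: [0.5837, -0.0664, 0.2196]
orientation: [1.208, 1.211, -1.209]
wrist_force: [0.7, 0.1, -0.0]
opening: 0.6
```

```bash
python3 - <<'E'
from h import *
go(None)
f=grab_frame("wrist"); cv2.imwrite("pics/w4.png",f["pixels"][:,:,::-1])
hsv=cv2.cvtColor(f["pixels"],cv2.COLOR_RGB2HSV)
m=((hsv[:,:,1]>140)&(hsv[:,:,2]>90)&((hsv[:,:,0]<5)|(hsv[:,:,0]>172))).astype(np.uint8)
for b in blobs(m,8):print("red",b[0],b[1],b[2])
print(proj(f,(.591,.09,.199)),proj(f,(.584,-.0015,.033)),proj(f,(.584,-.067,.072)))
E
```

```text
clock 9.45 at [ 0.5837 -0.0664  0.2196] yaw 0.07 xaxis [-0.001  0.    -1.   ] F [ 0.7  0.1 -0. ] open 0.600 q [-0.17  0.06  1.27  0.    1.81 -0.17]
red 52 [320.2 114.4] [317 111   8   8]
red 13 [ 46.2 288.1] [ 42 287   9   3]
red 15 [591.3 287.9] [588 287   8   3]
[335.93965141 -67.49813396] [320.08854618 115.32967429] [320.01555055 185.64474832]
```

View pics/w4.png

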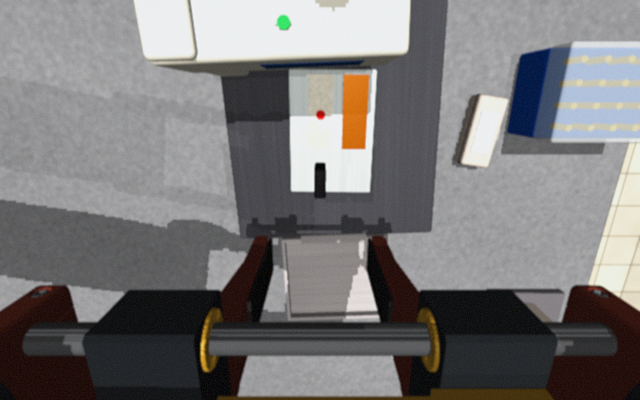

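Request:
step_arm([
  [[60,0,0],0],
  [[120,0,0],0],
  [[160,0,0],0],
  [[175,0,0],0],
  [[175,0,0],0],
  [[175,0,0],0],
  [[175,0,0],0],
], claw=0.5)

```text
clock: 10.38
eef_pos: [0.5851, -0.0675, 0.0471]
orientation: [1.211, 1.206, -1.207]
wrist_force: [0.3, -0.7, 0.5]
opening: 0.499
```

Request:
step_arm([
  [[0,0,0],0],
  [[0,0,0],0],
  [[0,0,0],0],
  [[0,0,0],0],
  [[0,0,0],0],
  [[0,0,0],0],
], claw=0.05, newtons=8)

```text
clock: 11.12
eef_pos: [0.5837, -0.0674, 0.0446]
orientation: [1.209, 1.209, -1.209]
wrist_force: [-0.7, -0.5, -0.2]
opening: 0.134
```

```bash
python3 - <<'E'
from h import *
go(None)
f=grab_frame("wrist"); cv2.imwrite("pics/w5.png",f["pixels"][:,:,::-1])
f=grab_frame("top"); 
E
```

```text
clock 11.12 at [ 0.5837 -0.0674  0.0446] yaw -0.00 xaxis [-0. -0. -1.] F [-0.7 -0.5 -0.2] open 0.134 q [-0.17  0.1   1.54 -0.    1.5  -0.17]
```

View pics/w5.png

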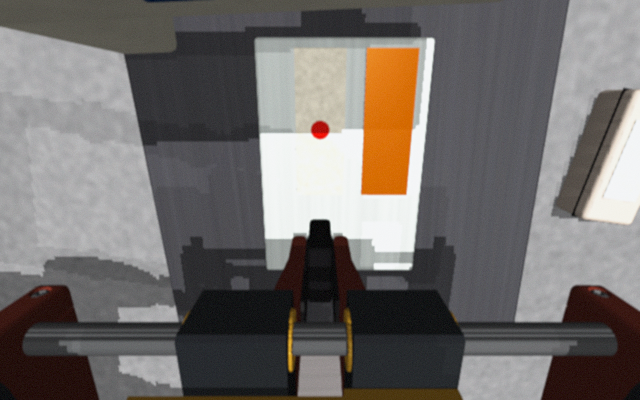

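```bash
cat >> h.py <<'E'
def spot(f,z=.033):
    hsv=cv2.cvtColor(f["pixels"],cv2.COLOR_RGB2HSV)
    m=((hsv[:,:,1]>140)&(hsv[:,:,2]>70)&((hsv[:,:,0]<5)|(hsv[:,:,0]>172))).astype(np.uint8)
    for b in blobs(m,12):
        if b[1][1]<280: print("red",b[0],b[1],pt(f,*b[1],z).round(4))
E
python3 - <<'E'
from h import *
spot(grab_frame("wrist"))
go([.5945,-.005,.0446],2.1)
E
```

```text
red 242 [319.8 129.5] [ 0.5838 -0.0006  0.033 ]
clock 11.28 at [ 0.5837 -0.0674  0.0446] yaw -0.00 xaxis [-0. -0. -1.] F [ 0.1 -0.  -0.3] open 0.140 q [-0.17  0.1   1.54 -0.    1.5  -0.17]
SHIFT [ -0.   10.8 -62.4] roll -0.037
```

Request:
step_arm([
  [[0,2,-8],-0.007],
  [[0,4,-20],-0.014],
  [[0,6,-32],-0.021],
  [[0,8,-44],-0.028],
  [[0,10,-54],-0.037],
  [[0,10.8,-60],-0.037],
  [[0,10.8,-61],-0.037],
  [[0,10.8,-61],-0.037],
  [[0,10.8,-61],-0.037],
])

```text
clock: 12.4
eef_pos: [0.5945, -0.0063, 0.0446]
orientation: [1.182, 1.227, -1.182]
wrist_force: [0.8, 1.0, -1.5]
opening: 0.134
```

```bash
python3 - <<'E'
from h import *
go(None)
f=grab_frame("wrist"); cv2.imwrite("pics/w6.png",f["pixels"][:,:,::-1]);spot(f)
f=grab_frame("top"); crop(f,240,130,420,250,4.4,"c6")
f=grab_frame("scene"); crop(f,290,160,410,270,6,"c7")
E
```

```text
clock 12.40 at [ 0.5945 -0.0063  0.0446] yaw 2.11 xaxis [-0.     0.001 -1.   ] F [ 0.8  1.  -1.5] open 0.134 q [-0.07  0.11  1.52  0.    1.51 -0.1 ]
```

View pics/w6.png

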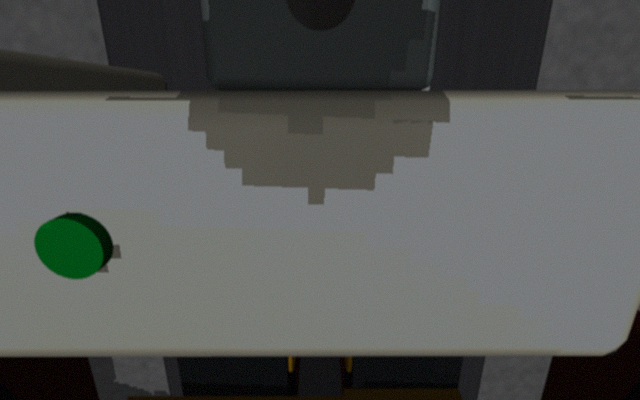

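View pics/c7.png

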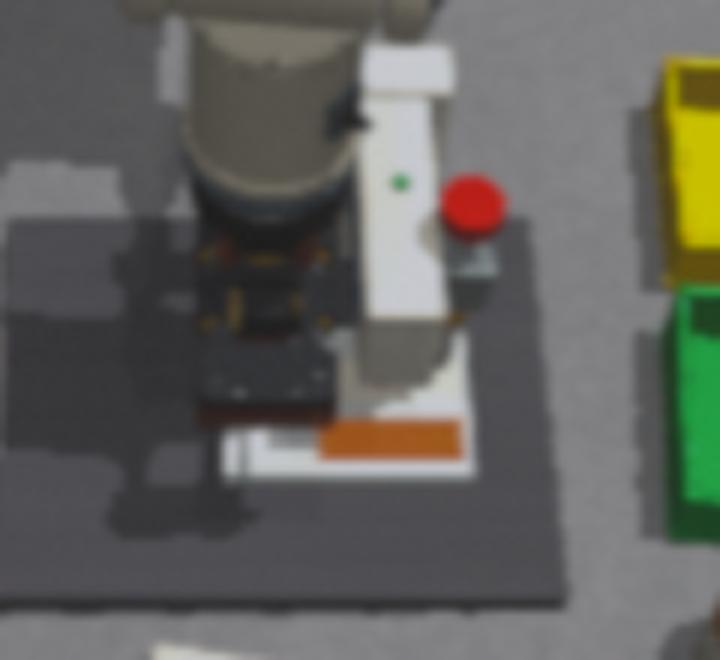

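Request:
step_arm([
  [[0,0,0],0],
  [[0,0,0],0],
  [[0,0,0],0],
  [[-15,0,0],0],
  [[-35,0,0],0],
  [[-42,0,15],0],
  [[-42,10,45],0],
  [[-42,10,45],0],
  [[-42,10,45],0],
], claw=0.6)

```text
clock: 13.68
eef_pos: [0.606, -0.0511, 0.0867]
orientation: [1.183, 1.227, -1.182]
wrist_force: [-0.4, 0.8, 0.3]
opening: 0.603
```

```bash
python3 - <<'E'
from h import *
go([.605,-.051,.025],2.1)
f=grab_frame("wrist"); cv2.imwrite("pics/w8.png",f["pixels"][:,:,::-1]);spot(f)
f=grab_frame("top"); crop(f,240,130,420,250,4.4,"c6")
f=grab_frame("scene"); crop(f,290,160,410,270,6,"c7")
E
```

```text
clock 13.68 at [ 0.606  -0.0511  0.0867] yaw 2.08 xaxis [-0.  0. -1.] F [-0.4  0.8  0.3] open 0.603 q [-0.14  0.13  1.43  0.    1.58 -0.18]
SHIFT [61.7 -1.  -0.2] roll -0.000
```

View pics/w8.png

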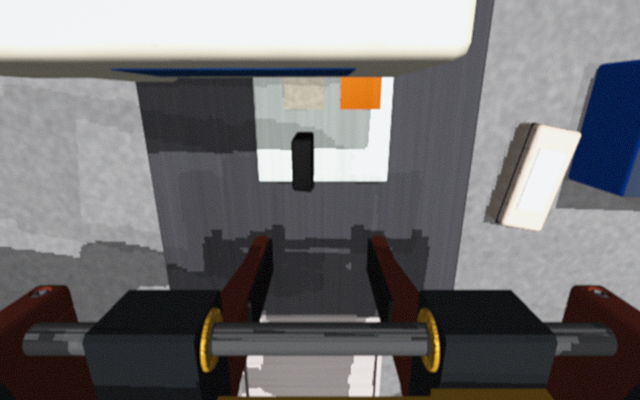

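View pics/c7.png

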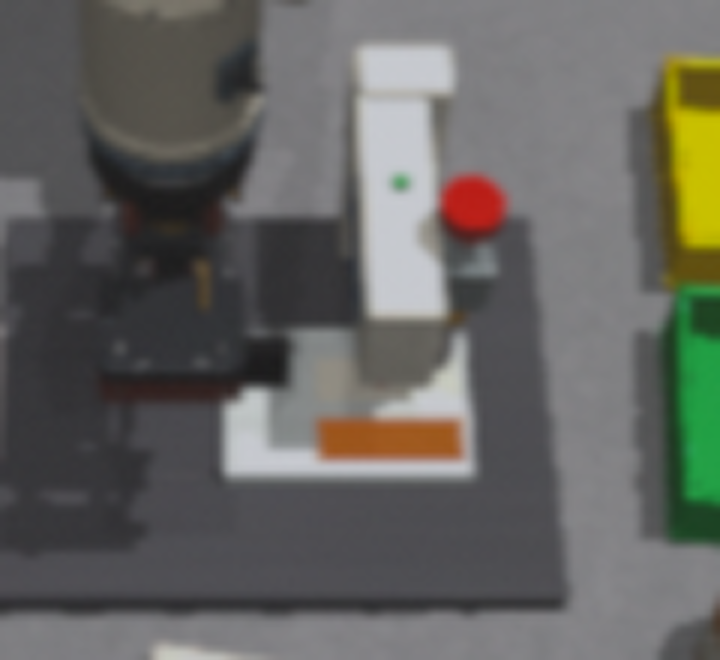

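View pics/c6.png

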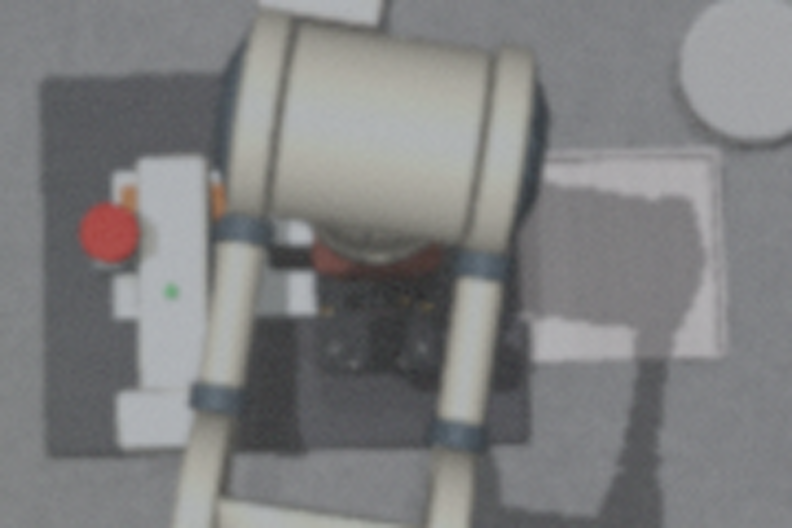

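```bash
python3 - <<'E'
from h import *
f=grab_frame("wrist")
a=pt(f,259,181.5,.032);b=pt(f,388,181.5,.032);print(a,b,np.linalg.norm(a-b))
ex=np.array([-.0365,.9993,0]);ey=np.array([-.9993,-.0365,0])
e=(a+b)/2; print("spot est",e+.085*ex+.012*ey)
print("fin top rear edge",pt(f,294,166,.072),pt(f,312,166,.072))
f=grab_frame("top");c=lambda a,b:(240+(a+.5)/4.4-.5,130+(b+.5)/4.4-.5)
p=pt(f,*c(113,172),.032);q=pt(f,*c(113,318),.032);print(p,q,"spot est",(p+q)/2-.045*ex+.012*ey)
E
```

```text
[ 0.5631818  -0.02437918  0.032     ] [ 0.65200045 -0.02102298  0.032     ] 0.08888204193895745
spot est [0.59249702 0.06180142 0.032     ]
fin top rear edge [ 0.59001002 -0.00421838  0.072     ] [ 0.59994882 -0.00384257  0.072     ]
[0.64798311 0.10665871 0.032     ] [0.55856632 0.10488069 0.032     ] spot est [0.59292562 0.0603632  0.032     ]
```

Request:
step_arm([
  [[40,-1,0],0],
  [[58,-1,0],0],
  [[62,-1,0],0],
  [[62,-1,0],0],
  [[62,-1,-8],0],
  [[62,-1,-15],0],
  [[62,-1,-20],0],
  [[62,-1,-25],0],
  [[62,-1,-30],0],
  [[62,-1,-34],0],
  [[62,-1,-38],0],
  [[62,-1,-41],0],
  [[62,-1,-41],0],
  [[62,-1,-41],0],
])

```text
clock: 15.68
eef_pos: [0.6034, -0.0096, 0.0242]
orientation: [1.182, 1.228, -1.182]
wrist_force: [0.4, 0.4, 0.9]
opening: 0.601
```

```bash
python3 - <<'E'
from h import *
go(None)
f=grab_frame("top"); crop(f,240,130,420,250,4.4,"c8")
f=grab_frame("scene"); crop(f,290,160,410,270,6,"c9")
E
```

```text
clock 15.68 at [ 0.6034 -0.0096  0.0242] yaw 2.13 xaxis [-0.001  0.001 -1.   ] F [0.4 0.4 0.9] open 0.601 q [-0.07  0.15  1.52  0.    1.47 -0.11]
```

View pics/c8.png

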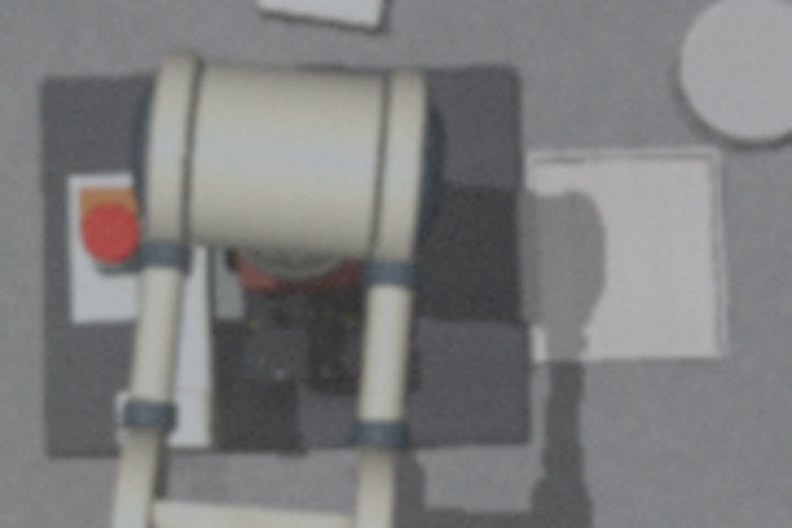

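View pics/c9.png

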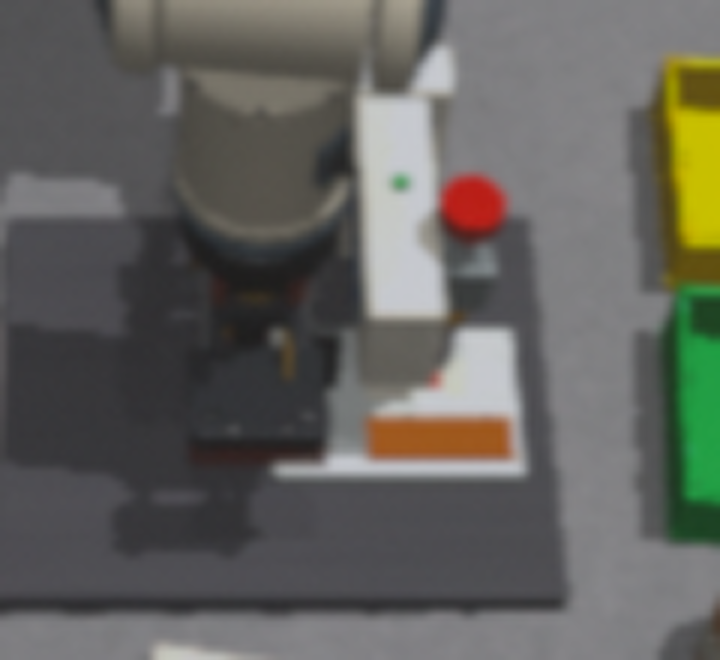

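```bash
cat > m.py <<'E'
from h import *
f=grab_frame("top");g=grab_frame("scene")
c=lambda a,b:(240+(a+.5)/4.4-.5,130+(b+.5)/4.4-.5)
d=lambda a,b:(290+(a+.5)/6-.5,160+(b+.5)/6-.5)
def rep(p,q,n):
    ey=(q-p)/np.linalg.norm(q-p);ex=np.array([ey[1],-ey[0],0])
    print(n,"front",p.round(4),q.round(4),"w %.4f"%np.linalg.norm(q-p),"yaw %.3f"%np.arctan2(ex[1],ex[0]),"spot est",((p+q)/2-.045*ex+.012*ey).round(4))
E
cat > m1.py <<'E'
from m import *
rep(pt(f,*c(69,176),.032),pt(f,*c(75,324),.032),"top")
rep(pt(g,*d(526,473),.032),pt(g,*d(514,328),.032),"scene")
print("scene spot",pt(g,*d(435,380),.033), "before-scene cap",pt(g,*d(473,204),.199),pt(f,*c(110,232),.199))
E
python3 m1.py
```

```text
top front [0.6452 0.1334 0.032 ] [0.5547 0.1278 0.032 ] w 0.0907 yaw 1.633 spot est [0.5908 0.085  0.032 ]
scene front [0.6448 0.1343 0.032 ] [0.557  0.1322 0.032 ] w 0.0879 yaw 1.595 spot est [0.59  0.088 0.032]
scene spot [0.59151438 0.08868875 0.033     ] before-scene cap [0.59315922 0.09052625 0.199     ] [0.59128905 0.08948701 0.199     ]
```

Request:
step_arm([
  [[0,0,-1.5],0],
  [[0,0,-3],0],
  [[0,0,-4],0],
  [[0,0,-4.5],0],
  [[0,0,-4.5],0],
])

```text
clock: 16.5
eef_pos: [0.6035, -0.0054, 0.0246]
orientation: [1.182, 1.227, -1.182]
wrist_force: [0.4, -1.2, 0.2]
opening: 0.598
```

Request:
step_arm([
  [[0,0,8],0],
  [[0,0,25],0],
  [[-20,0,45],0],
  [[-80,0,60],0],
  [[-140,0,75],0],
  [[-200,0,75],0],
  [[-230,0,100],0],
  [[-230,0,120],0],
  [[-230,0,120],0],
])

```text
clock: 17.62
eef_pos: [0.6074, -0.1275, 0.2529]
orientation: [1.183, 1.227, -1.185]
wrist_force: [-0.2, -0.2, -1.7]
opening: 0.6
```

```bash
python3 - <<'E'
from h import *
go(None)
f=grab_frame("top"); crop(f,240,130,420,250,4.4,"ca")
f=grab_frame("scene"); crop(f,290,160,410,270,6,"cb")
f=grab_frame("wrist"); cv2.imwrite("pics/wa.png",f["pixels"][:,:,::-1])
E
```

```text
clock 17.62 at [ 0.6074 -0.1275  0.2529] yaw 1.95 xaxis [-0.002  0.    -1.   ] F [-0.2 -0.2 -1.7] open 0.600 q [-0.26  0.16  1.1  -0.    1.88 -0.3 ]
```

View pics/ca.png

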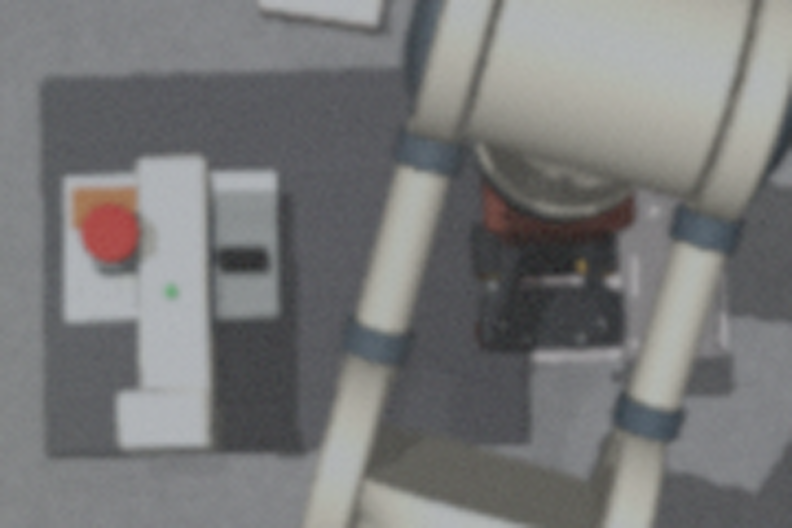

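View pics/cb.png

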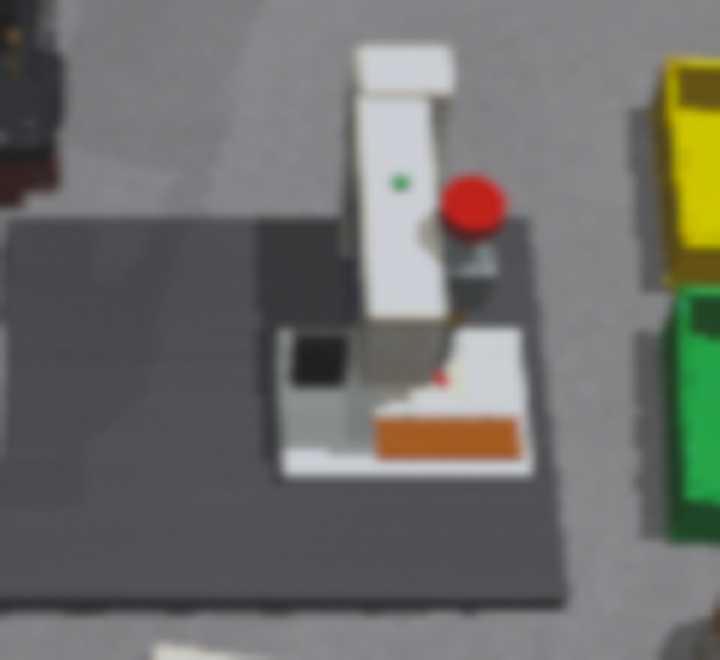

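View pics/wa.png

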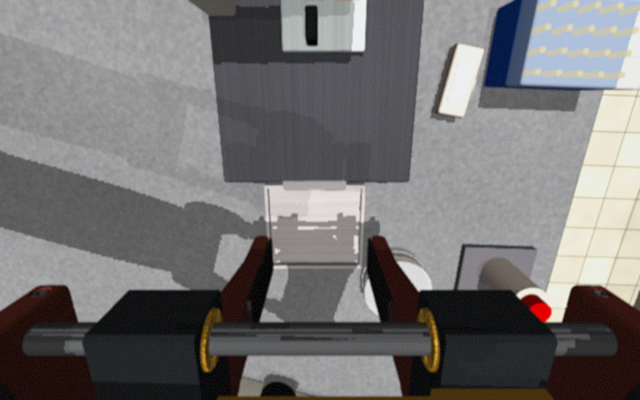

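```bash
cat > m2.py <<'E'
from m import *
o=np.array([[65,-45],[-65,-45],[-65,45],[65,45]],np.float32)
def h(P,n):
    H=cv2.getPerspectiveTransform(o,np.array([p[:2] for p in P],np.float32)); print(n,"spot",cv2.perspectiveTransform(np.array([[[20,12.]]],np.float32),H)[0,0])
h([pt(f,*c(*p),.032) for p in[(64,175),(277,171),(278,318),(65,323)]],"top")
h([pt(g,*d(*p),.032) for p in[(533,474),(283,477),(280,328),(520,328)]],"scene")
print("scene spot",pt(g,*d(440,377),.033))
go([.591,.106,.253],2.1)
E
python3 m2.py
```

```text
top spot [0.5897557  0.08989701]
scene spot [0.59111285 0.09219341]
scene spot [0.58957609 0.09138775 0.033     ]
clock 17.88 at [ 0.6076 -0.1247  0.253 ] yaw 2.16 xaxis [-0.003  0.001 -1.   ] F [ 0.6 -0.2  0.4] open 0.602 q [-0.26  0.16  1.1   0.    1.88 -0.3 ]
SHIFT [ 2.000e-01 -7.900e+00 -2.312e+02] roll 0.001
```

Spot looks within ~1 mm of the needle in both views; checking closely with the wrist camera from the needle side.

Request:
step_arm([
  [[0,-8,-230],0],
  [[0,-8,-230],0],
  [[0,-8,-230],0],
  [[0,-8,-230],0],
  [[0,-8,-230],0],
  [[0,-8,-230],0],
  [[0,-8,-230],0],
], claw=0.0)

```text
clock: 18.75
eef_pos: [0.5916, 0.1029, 0.2544]
orientation: [1.183, 1.226, -1.183]
wrist_force: [0.7, -0.6, 1.1]
opening: 0.004
```

```bash
python3 - <<'E'
from h import *
go([.591,.090,.21],2.1)
f=grab_frame("wrist"); cv2.imwrite("pics/wb.png",f["pixels"][:,:,::-1]); crop(f,250,130,390,250,5,"cd");spot(f)
print(proj(f,(.591,.09,.0425)),proj(f,(.591,.09,.033)),proj(f,(.591,.09,.199)))
E
```

```text
clock 18.75 at [0.5916 0.1029 0.2544] yaw 2.03 xaxis [-0. -0. -1.] F [ 0.7 -0.6  1.1] open 0.004 q [ 0.12  0.1   1.16 -0.    1.88  0.08]
SHIFT [44.4 -1.  12.9] roll -0.001
red 33 [318.2 178.8] [0.5904 0.0908 0.033 ]
red 954 [317.8 225.3] [0.592  0.0297 0.033 ]
[318.68701238 181.37194525] [318.70296984 179.42695793] [318.24696292 235.00770121]
```

View pics/wb.png

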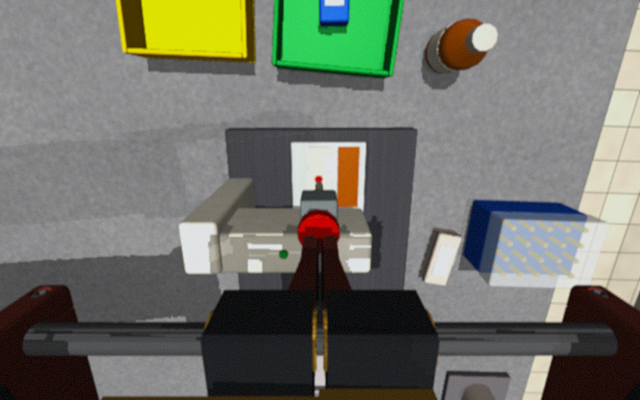

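View pics/cd.png

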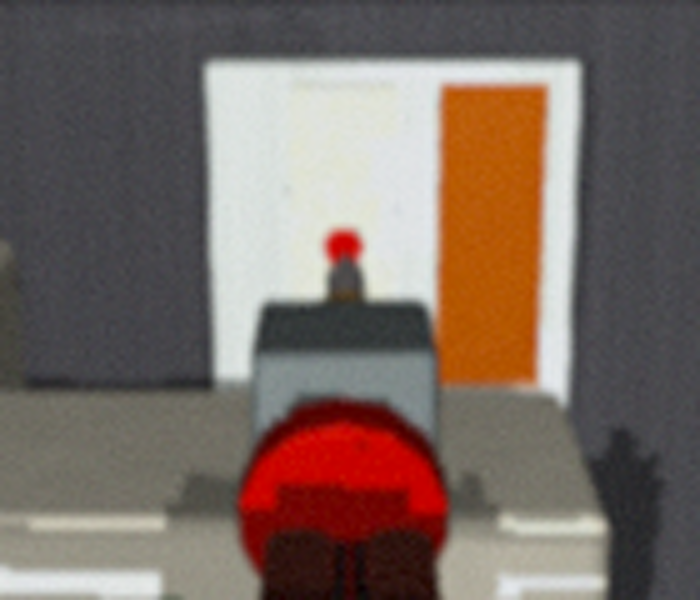

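Request:
step_arm([
  [[0,-1,13],0],
  [[30,-1,13],0],
  [[44,-1,13],0],
  [[50,-1,13],0],
  [[50,-1,13],0],
  [[50,-1,13],0],
])

```text
clock: 19.55
eef_pos: [0.5913, 0.0911, 0.2058]
orientation: [1.183, 1.225, -1.181]
wrist_force: [0.3, -0.6, 0.0]
opening: 0.009
```

```bash
python3 - <<'E'
from h import *
go([.591,.09,.189],2.1)
E
```

```text
clock 19.55 at [0.5913 0.0911 0.2058] yaw 2.12 xaxis [ 0.002  0.    -1.   ] F [ 0.3 -0.6  0. ] open 0.009 q [ 0.1   0.08  1.27 -0.    1.79  0.06]
SHIFT [16.8 -0.4  1.1] roll 0.000
```

Request:
step_arm([
  [[5,0,1],0],
  [[8,0,1],0],
  [[11,0,1],0],
  [[14,0,1],0],
  [[17,0,1],0],
  [[17,0,1],0],
  [[17,0,1],0],
  [[17,0,1],0],
])

```text
clock: 20.55
eef_pos: [0.5914, 0.0901, 0.1893]
orientation: [1.183, 1.225, -1.18]
wrist_force: [0.1, -0.2, 8.8]
opening: 0.004
```

```bash
python3 - <<'E'
from h import *
go([.591,.09,.188],2.1)
E
```

```text
clock 20.55 at [0.5914 0.0901 0.1893] yaw 2.12 xaxis [ 0.003  0.    -1.   ] F [ 0.1 -0.2  8.8] open 0.004 q [ 0.09  0.08  1.3  -0.    1.76  0.06]
SHIFT [ 1.3 -0.4  0.1] roll 0.000
```

Request:
step_arm([
  [[1,0,0],0],
  [[2.5,0,0],0],
  [[2.5,0,0],0],
  [[2.5,0,0],0],
])

```text
clock: 21.05
eef_pos: [0.5915, 0.0901, 0.1892]
orientation: [1.184, 1.223, -1.178]
wrist_force: [-3.5, -0.8, 14.8]
opening: 0.005
```

```bash
python3 - <<'E'
from h import *
go(None)
f=grab_frame("wrist"); crop(f,200,60,440,240,3,"ce")
E
```

```text
clock 21.05 at [0.5915 0.0901 0.1892] yaw 2.12 xaxis [ 0.005  0.    -1.   ] F [-3.5 -0.8 14.8] open 0.005 q [ 0.09  0.08  1.3  -0.    1.76  0.06]
```

View pics/ce.png

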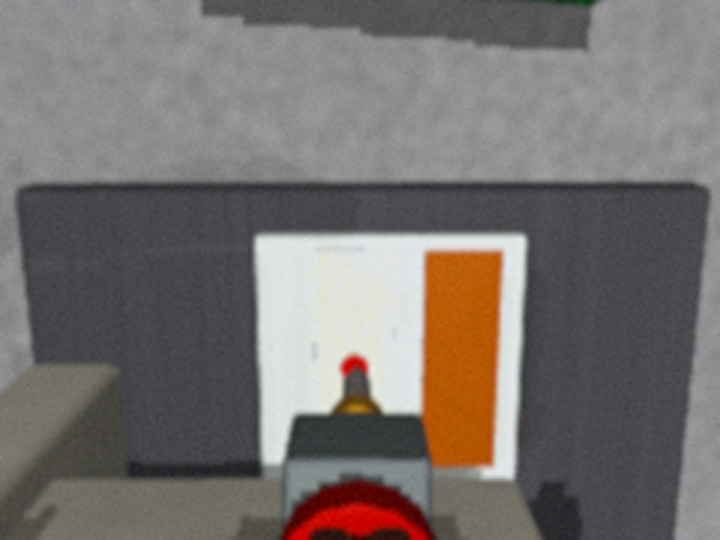

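Hard stop reached (z unchanged, force rising); the needle is in the spot's middle. Release straight up.

Request:
step_arm([
  [[-5,0,0],0],
  [[-12,0,0],0],
  [[-30,0,0],0],
  [[-70,0,0],0],
  [[-70,0,0],0],
  [[-70,0,0],0],
  [[-70,0,0],0],
])

```text
clock: 21.98
eef_pos: [0.5905, 0.09, 0.2533]
orientation: [1.18, 1.229, -1.184]
wrist_force: [-0.0, 0.1, -1.0]
opening: 0.005
```

```bash
python3 - <<'E'
from h import *
go(None)
f=grab_frame("wrist"); crop(f,200,0,440,240,2.5,"cf"); spot(f); f=grab_frame("scene"); crop(f,230,150,470,300,3.3,"cg")
E
```

```text
clock 21.98 at [0.5905 0.09   0.2533] yaw 2.12 xaxis [-0.003 -0.    -1.   ] F [-0.   0.1 -1. ] open 0.005 q [0.09 0.1  1.17 0.   1.88 0.06]
red 32 [320.  168.6] [0.5904 0.0909 0.033 ]
red 1453 [320.5 215.9] [0.5934 0.0302 0.033 ]
```

View pics/cf.png

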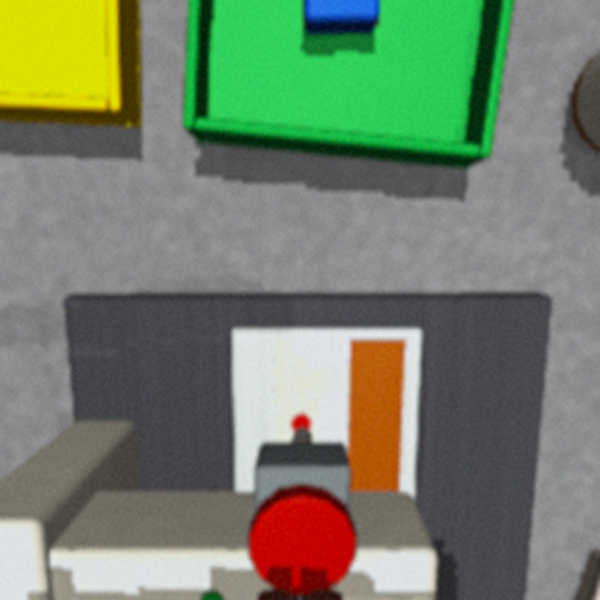

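View pics/cg.png

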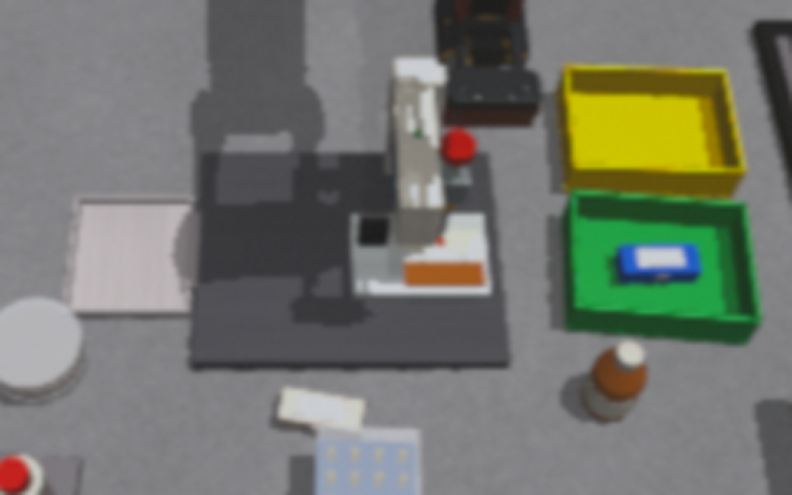

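Everything is in place and the spot hasn't moved (0.5904, 0.0909). I'm handing the job in.

```bash
python3 -c "
from bench import *
print(close_job())"
```

```text
the job is handed in; nothing more can be done
None
```

The job is handed in at about 22 s of the 67 s allowed; `close_job()` gives no verdict, so these results come from my own checks.

- **Blue slide box:** I took it out of the catch tray and released it in the green tote. The wrist and scene pictures show it lying flat near the middle.
- **Carrier:** The moves only turn the tool about its own axis, so I could not lean it back 35 degrees for the last stretch under the head. I gripped the fin with the tool upright and slid the carrier most of the way. Then I let go and pushed its rear edge with both fingertips for the last 29 mm or so, without lifting it.
- **Spot under needle:** The last wrist view puts the spot at (0.590, 0.091) m and the needle at about (0.591, 0.090) m. The top and scene views agree to about 2 mm, and the close view shows the tip over the spot.
- **Plunger:** I pressed it to its stop. The height held at 0.189 m, 10 mm below rest, while the force rose from 8.8 to 14.8 N. A picture taken while it was down shows the needle inside the red spot. I then released it, and the last picture shows the cap up and the robot clear.
- **Other things:** The white slide box, dishes and bottle look where they started in the scene pictures. The pen is outside the last pictures I viewed, so I did not check it at the end. The arm never worked near it. No check failed.

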